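# Make up two bench kits

## Task

Make up two bench kits from the loose stock on the worktop: the green tray gets the petri dish, the red-capped tube and the blue marker; the yellow tray gets the blue-capped tube and the steel forceps. In each tray a tube stands upright in the square well, a dish lies flat on the round pad between the four pins, and a marker or forceps lies along the two-saddle rest, about centred. Leave the red marker on the worktop where it is.

Things in the scene. Friction and masses are not known exactly. Their poses are not given: they have to be found in the camera images.
- tray_green: Green tray, fixed, plate 118 (x) x 160 (y) x 6 mm; origin: underside centre, on the worktop; front is -x. Well at x 26, y -52: 34 mm square inside, walls 3, rim z 34, floor z 6. Nest at x 26, y 45: grey pad 48 across, top z 16; four pins 5 thick, tops z 24, at +-29 in x and y from its centre (fingers pass along y). Rest at x -37, y 0, along y: two saddles at y -40 and 40 (see yellow).
- tray_yellow: Yellow tray, fixed, in every shape, size, place and axis like the green one (mm, tray frame). Of both trays: each saddle of the rest is 8 mm thick in y, its seat at z 12, 30 mm wide between side posts that rise to z 22; between the saddles fingers may reach down almost to the plate. The dish has about 8 mm play between the pins, a tube 8 mm each way in the well.
- tube_red: Sample tube with a RED screw cap, standing alone on the worktop in front of the racks (the capped tubes in the racks are not stock). 80 mm tall; body 18 mm in diameter, cap 21 mm in diameter over the top 16 mm. Origin: centre of its foot; z along the tube to the cap.
- tube_blue: Sample tube with a BLUE screw cap, standing alone on the worktop in front of the racks; same size and frame as the red-capped one.
- dish: Closed petri dish with a pinkish-brown filling, lying flat on the worktop near the robot (dishes far back by the wall are not stock): a disc 61 mm in diameter, 15 mm high. Origin: centre of its underside; z up.
- blue_marker: White marker pen with a BLUE cap, lying on its side; round barrel 14 mm in diameter, 130 mm long along its y axis. Origin: the lowest point of the barrel (z 0) under mid length, as it first lies; barrel axis 7 mm above it. It can roll.
- steel_forceps: Steel forceps lying flat, 138 mm long along its y axis, 14 mm wide along x, 9 mm high. Origin: centre of its underside; z up.
- red_marker: White marker pen with a RED cap, same size and frame as the blue one. Not part of either kit: it stays where it lies. It can roll.

How it is judged:
By the outcome, as a careful person would: the job done as asked, in the order asked, and still so for the second after the job is handed in, with the robot touching nothing.
It also fails if it takes over 128 s, if anything falls off the work surface, if the arm or the gripper's body presses on something with over 40 N, if the wrist force passes 120 N, or if a joint passes its speed limit or range.

## Robot

A 6-joint arm with a two-finger parallel gripper is mounted at the origin on a cart in front of the work surface, level with it; the furniture and walls round the work are solid. World frame = base frame: x ahead of the robot, y to its left, z up, the work surface at z = 0. Lengths are in m, angles in degrees, forces in N, time in s.
With the tool pointing down it reaches from about 0.25 to 0.725 m from the base axis. Payload 9.7 kg.
Tool frame: the origin (TCP) lies at the very end of the fingers, on their centre line; the grasp point (between the pads) lies 19 mm behind it (bot.grip_depth is the distance from the TCP to the grasp point, in m); z points along the fingers, y is the direction in which the jaws open and shut (so a half turn about z gives the same grasp; the last joint's range is limited). The gripper opens to 85 mm and grips with 20 to 120 N. Pads are 22 mm wide; open, the fingers measure 114 mm over their backs; the gripper's body (76 mm by 85 mm) begins 54 mm behind the grasp point. The pads swing forward as they close: fully open they stand 13 mm farther back than shut.
Start: joints at [-75.516, 4.979, 10.078, 95.1, 0, 90], TCP at [0.138, -0.533, 0.231] pointing down, gripper open.
Joint ranges: [-179.16, 179.16], [-48.56, 103.87], [-65.8, 70.77], [-126.05, 130.52], [-82.76, 87.17], [-180, 180]. Speed limits (degrees/s): [127.2, 127.2, 147.25, 180, 180, 180].

## Interface

Orientations are given as [roll, pitch, yaw] about the fixed x, y, z axes, in that order (R = Rz(yaw) Ry(pitch) Rx(roll)).
In Python, from workcell import telemetry, optics, order, bot gives the robot as it stands. The module is installed in compiled form; this text tells all that it offers.
- The arm moves only by the shell command python3 -m inch 'ROWS' [FORCE]. ROWS is JSON, a list of rows, each a list of 7 numbers: the shift along the tool's x, y, z in m, then the turn, a rotation vector about the tool's x, y, z in rad, then the closure, from 0 (fully open) to 1 (shut). In form: [[tx, ty, tz, rx, ry, rz, grip], ...]. A call has 1 to 12 rows; each row is the pose to reach, as a shift and turn from the pose commanded when the call began, along the tool's axes at that moment; what a row does not reach only later rows make up. A row lasts 1/12 s, in which the tool goes at most 41.7 mm and 7.16 degrees, less where a joint would pass 70% of its speed; a pose out of reach is approached as far as the arm can. A call with a gripper value outside its range is refused whole. The fingers move at their own pace and stop on an object; FORCE is the grip in N (left out, the last holds). Time passes only in rows, so rows that repeat a pose let the fingers close. It gives the time, the measured TCP pose, the force and the opening at its end, in the units of the state.
- telemetry.get_obs(): the state, without advancing time (a new reading comes with each control period).
- optics.camera(name): name is "scene" or "top" or "wrist"; returns (picture, depth): 420x560x3 uint8, red, green, blue; 420x560 float32, m along the optical axis (not along the pixel's ray), 0 where there is no reading.
- optics.camera_info(name): a dict with "camera_matrix" (3x3 intrinsics, pixels), "xyz" and "attitude" of the camera in the world; the wrist camera has in their place "mount" (4x4, takes a point from camera to tool coordinates, whose origin is the TCP and whose axes are the flange's). Camera axes: x right, y down, z forward; pixel columns grow to the right and rows downward; lengths in m; the calibration is good to about 2 mm. A picture is of the moment at which its call begins: read the wrist's pose just before it. camera_info takes no time and is no camera call.
- order.job_done(): hands the job in, once; it reports no verdict.
The state is a dict: "time": time; "q": joint angles; "qd": joint speeds; "joint_efforts": joint torques, N m; "ee_pos": TCP position; "tcp_rot": TCP orientation; "wrist_force": force on the tool from outside, world axes, zero at the start; "torque": the same for the moment, N m; "opening": finger opening in m.
Only numpy, scipy, OpenCV 4.12 (cv2) and the standard library are available. Lean on these libraries where they do the work, as an engineer would, in place of code of your own. Each camera call takes 0.05 s, during which the arm holds its last target. There are 200 camera calls.

## Working session

There is one attempt and no reset: what is moved stays moved. The work goes in short steps, Python scripts to look and compute and a shell command to move; the robot and the scene stay as the last step left them, time stands still between calls to the robot, and variables do not carry over. Pictures are saved under pics/ and viewed, about 12 in all and at most 16, crops included, and the job is handed in when it is done.

```bash
mkdir -p pics; python3 - <<'E'
from workcell import telemetry, optics
import cv2, numpy as np
print(telemetry.get_obs())
for n in ("scene","top","wrist"):
    i=optics.camera_info(n); print(n,{k:np.round(np.array(v),4).tolist() for k,v in i.items()})
for n in ("scene","top"):
    p,d=optics.camera(n); cv2.imwrite(f"pics/{n}0.png",p[:,:,::-1]); np.savez(f"pics/{n}0.npz",p=p,d=d)
E
```

```text
{'time': 0.0, 'q': array([-7.55147003e+01,  5.00983730e+00,  1.00341916e+01,  9.50977614e+01,
       -1.14743539e-03,  8.99995997e+01]), 'qd': array([-0.00763653, -0.04444082,  0.00512526,  0.06425769, -0.00356402,
        0.0443035 ]), 'joint_efforts': array([ 2.99103849e-03, -5.20394647e+01,  4.64797318e+01,  1.65654626e-02,
        3.95705570e-05,  3.93572364e-06]), 'ee_pos': array([ 0.13751205, -0.53230581,  0.23059282]), 'tcp_rot': array([-1.79926593e+02,  1.14692162e-03,  1.44857015e+01]), 'wrist_force': array([-0.25652678,  0.77322161, -0.25518189]), 'torque': array([0.03848042, 0.00898179, 0.01993224]), 'opening': 0.08539120316666496}
scene {'camera_matrix': [[406.8268, 0.0, 282.2999], [0.0, 406.8268, 211.461], [0.0, 0.0, 1.0]], 'xyz': [0.063, -0.4662, 0.563], 'attitude': [-129.1432, -0.8375, -43.2247]}
top {'camera_matrix': [[448.7018, 0.0, 282.6095], [0.0, 448.7018, 214.8573], [0.0, 0.0, 1.0]], 'xyz': [0.2792, 0.0174, 1.0534], 'attitude': [-166.9428, -0.2125, -89.6818]}
wrist {'camera_matrix': [[300.9831, 0.0, 276.2612], [0.0, 300.9831, 208.5263], [0.0, 0.0, 1.0]], 'mount': [[0.0011, -0.9469, -0.3216, 0.0824], [1.0, 0.0012, -0.0001, 0.0008], [0.0005, -0.3216, 0.9469, -0.1429], [0.0, 0.0, 0.0, 1.0]]}
```

View pics/top0.png

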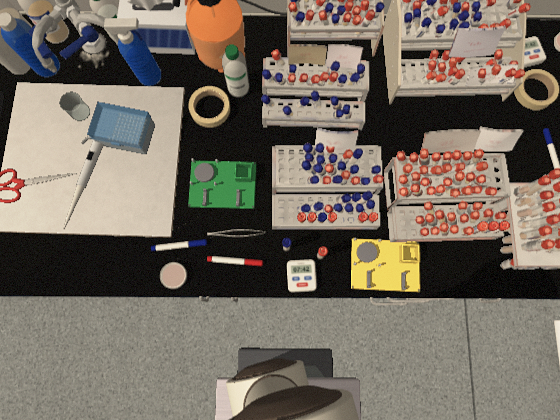

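View pics/scene0.png

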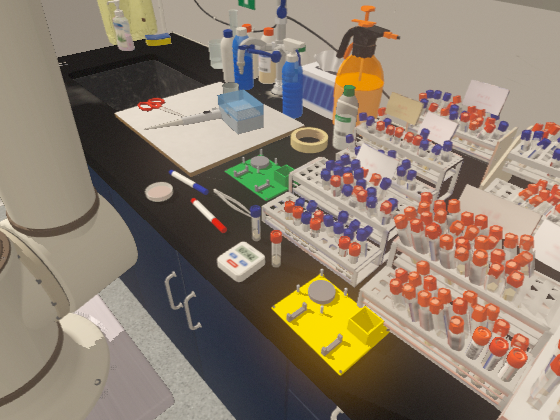

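Top view: dish at (173,275), blue marker (178,244), forceps (236,233), red marker (235,261), blue tube (287,243), red tube (321,252), timer (301,275), green tray (222,184) and yellow tray (386,265). The wells are at upper right in both trays, so their yaw is near 0. The scene view agrees with this.

```bash
cat > h.py <<'E'
import numpy as np, cv2
from scipy.spatial.transform import Rotation as R
from workcell import telemetry, optics
def cam(n,obs=None):
    i=optics.camera_info(n); K=np.array(i["camera_matrix"])
    if n!="wrist": return K,R.from_euler("xyz",i["attitude"],degrees=True).as_matrix(),np.array(i["xyz"])
    o=obs or telemetry.get_obs(); M=np.array(i["mount"]); T=R.from_euler("xyz",o["tcp_rot"],degrees=True).as_matrix()
    return K,T@M[:3,:3],T@M[:3,3]+o["ee_pos"]
def ray(c,uv,z):
    K,Rm,t=c; uv=np.atleast_2d(uv).astype(float)
    d=(Rm@np.linalg.inv(K)@np.c_[uv,np.ones(len(uv))].T).T
    return t+d*((z-t[2])/d[:,2])[:,None]
def mask(p,lo,hi,roi=None):
    m=cv2.inRange(cv2.cvtColor(p,cv2.COLOR_RGB2HSV),np.array(lo),np.array(hi))
    if roi:
        k=np.zeros_like(m); u0,v0,u1,v1=roi; k[v0:v1,u0:u1]=255; m&=k
    return m
def big(m):
    c,_=cv2.findContours(m,cv2.RETR_EXTERNAL,cv2.CHAIN_APPROX_NONE)
    return max(c,key=cv2.contourArea).reshape(-1,2)
def rect(P): # min-area rect of xy points in mm
    (c,s,a)=cv2.minAreaRect((P[:,:2]*1000).astype(np.float32)); return np.round(c,1),np.round(s,1),round(a,1)
def togo(target,yaw=None):
    """tool-frame shift for TCP target (m, tool down) and yaw turn"""
    o=telemetry.get_obs(); r=R.from_euler("xyz",o["tcp_rot"],degrees=True)
    s=r.inv().apply(np.array(target)-o["ee_pos"])
    print("shift",np.round(s,4),end=" ")
    if yaw is not None:
        w=(r.inv()*R.from_euler("xyz",[180,0,yaw],degrees=True)).as_rotvec(); print("rotvec",np.round(w,4),end=" ")
    print("t",round(o["time"],2))
E
python3 - <<'E'
from h import *
f=np.load("pics/top0.npz"); p=f["p"]; c=cam("top")
g=big(mask(p,[45,120,60],[80,255,255],(180,150,265,215))); print("green",rect(ray(c,g,.006)))
g=big(mask(p,[22,120,120],[35,255,255],(340,230,430,300))); print("yellow",rect(ray(c,g,.006)))
def show(n,m,z):
    b=big(m); print(n,rect(ray(c,b,z)), len(b), "px", b.mean(0))
show("dish",mask(p,[0,0,90],[180,255,255],(155,258,192,295)),.015)
show("bm",mask(p,[0,0,60],[180,255,255],(145,236,210,254)),.007)
show("bmcap",mask(p,[100,120,60],[130,255,255],(145,236,210,254)),.007)
show("rm",mask(p,[0,0,60],[180,255,255],(203,252,266,270)),.007)
show("forc",mask(p,[0,0,45],[180,255,255],(203,226,268,240)),.006)
show("tb",mask(p,[105,100,40],[130,255,255],(278,234,297,252)),.072)
show("tr",mask(p,[0,120,60],[12,255,255],(311,242,331,262)),.072)
show("timer",mask(p,[0,0,60],[180,255,255],(283,258,318,296)),.02)
# upscale crop
cv2.imwrite("pics/c1.png",cv2.resize(p[150:300,140:435],None,fx=2.7,fy=2.7,interpolation=cv2.INTER_CUBIC)[:,:,::-1])
E
```

```text
green (array([599.2, 162.8]), array([159.7, 120.9]), 88.9)
yellow (array([ 404.4, -225.1]), array([160.3, 119.4]), 87.1)
dish (array([376.5, 266.7]), array([59.6, 60.5]), 0.3) 74 px [172.85135135 275.04054054]
bm (array([447.7, 259.6]), array([ 15.7, 129.9]), 7.2) 117 px [178.25641026 244.88888889]
bmcap (array([453.4, 215.3]), array([14.6, 40.5]), 6.2) 42 px [197.07142857 242.66666667]
rm (array([411.6, 126.9]), array([130.3,  15.7]), 85.6) 119 px [234.26890756 260.5210084 ]
forc (array([477.2, 125.3]), array([ 19.3, 137.7]), 0.4) 120 px [235.51666667 232.75833333]
tb (array([445.2,   6.1]), array([17.9, 19.9]), 0.4) 25 px [286.32 241.8 ]
tr (array([426.7, -73.4]), array([20., 20.]), 0.3) 27 px [322.62962963 250.7037037 ]
timer (array([377.2, -28.4]), array([74.4, 66.9]), 3.6) 110 px [301.1        275.41818182]
```

View pics/c1.png

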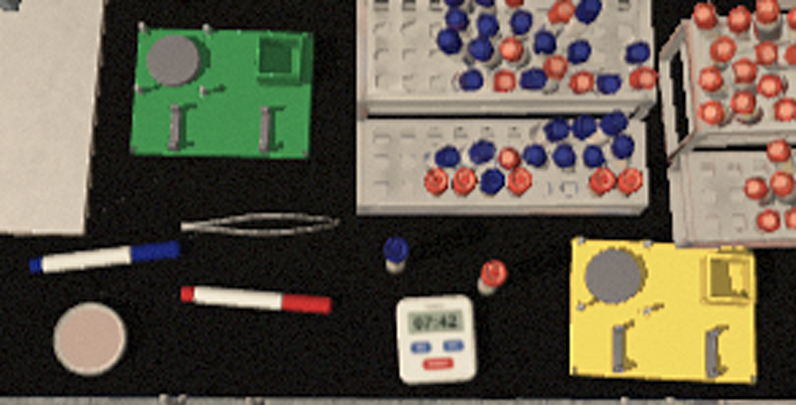

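```bash
python3 - <<'E'
from h import *
f=np.load("pics/top0.npz"); p=f["p"]; d=f["d"]; c=cam("top")
K,Rm,t=c
v,u=np.mgrid[:420,:560]; X=(np.stack([u,v,np.ones_like(u)],-1)@np.linalg.inv(K).T*d[...,None])@Rm.T+t
def hi(n,x0,x1,y0,y1):
    m=(X[...,0]>x0)&(X[...,0]<x1)&(X[...,1]>y0)&(X[...,1]<y1)&(d>0); z=X[...,2][m]; print(n,m.sum(),np.round(np.percentile(z,[5,50,95,99.5]),3))
hi("rack front of blue tube",.46,.56,-.08,.08); hi("rack behind yellow well",.45,.55,-.36,-.2); hi("right of green",.55,.72,-.05,.06); hi("right of yellow",.36,.5,-.42,-.33)
hi("timer",.35,.405,-.055,0); hi("green back",.67,.78,.08,.25); hi("left green",.5,.72,.27,.35); hi("route",.2,.45,-.25,.3)
m=X[...,2]>.04; m&=(d>0)
for x0 in np.arange(.44,.72,.04):
    s=m&(abs(X[...,0]-x0)<.02)&(X[...,1]>-.05)&(X[...,1]<.12); print(round(x0,2),"rack y max",np.round(X[...,1][s].max(),3) if s.any() else None)
for y0 in np.arange(-.36,.04,.06):
    s=m&(abs(X[...,1]-y0)<.03)&(X[...,0]>.455); print(round(y0,2),"rack x min",np.round(X[...,0][s].min(),3) if s.any() else None, "zmax<.55", X[...,2][s&(X[...,0]<.55)].max().round(3) if (s&(X[...,0]<.55)).any() else None)
for n,roi in (("gpad",(190,155,220,190)),("ypad",(352,238,384,268))):
    mm=mask(p,[0,0,70],[180,60,170],roi); b=big(cv2.morphologyEx(mm,cv2.MORPH_OPEN,np.ones((5,5),np.uint8))); print(n,rect(ray(c,b,.016)))
E
```

```text
rack front of blue tube 2920 [-0.003  0.018  0.079  0.09 ]
rack behind yellow well 3903 [-0.001  0.051  0.155  0.167]
right of green 2930 [-0.002  0.085  0.127  0.135]
right of yellow 2678 [-0.004  0.     0.106  0.114]
timer 639 [-0.819  0.017  0.021  0.022]
green back 2833 [-0.004 -0.     0.023  0.027]
left green 3236 [0.001 0.015 0.052 0.086]
route 20153 [-0.825 -0.001  0.608  0.629]
0.44 rack y max 0.016
0.48 rack y max 0.039
0.52 rack y max 0.04
0.56 rack y max 0.04
0.6 rack y max 0.04
0.64 rack y max 0.04
0.68 rack y max 0.04
-0.36 rack x min 0.46 zmax<.55 0.173
-0.3 rack x min 0.458 zmax<.55 0.172
-0.24 rack x min 0.458 zmax<.55 0.158
-0.18 rack x min 0.49 zmax<.55 0.095
-0.12 rack x min 0.49 zmax<.55 0.096
-0.06 rack x min 0.488 zmax<.55 0.093
0.0 rack x min 0.455 zmax<.55 0.081
gpad (array([625.4, 206.2]), array([46.3, 43.7]), 2.3)
ypad (array([ 432.3, -181.1]), array([42.3, 44.8]), 0.3)
```

```bash
python3 -m inch '[[0.43,-0.714,0.11,0,0,0.27,0],[0.43,-0.714,0.11,0,0,0.27,0],[0.43,-0.714,0.11,0,0,0.27,0],[0.43,-0.714,0.11,0,0,0.27,0],[0.43,-0.714,0.11,0,0,0.27,0],[0.43,-0.714,0.11,0,0,0.27,0],[0.43,-0.714,0.11,0,0,0.27,0],[0.43,-0.714,0.11,0,0,0.27,0],[0.43,-0.714,0.11,0,0,0.27,0],[0.43,-0.714,0.11,0,0,0.27,0],[0.43,-0.714,0.11,0,0,0.27,0],[0.43,-0.714,0.11,0,0,0.27,0]]' 40
python3 - <<'E'
from h import *
togo([.3765,.2667,.12],-1)
E
```

```text
time: 1.1
ee_pos: [0.2765, -0.0652, 0.1669]
tcp_rot: [180.0, -0.1, -1.0]
wrist_force: [1.1, 0.3, -0.6]
opening: 0.0855
shift [ 0.0941 -0.3336  0.047 ] rotvec [ 0.0002 -0.0009 -0.0001] t 1.1
```

```bash
python3 -m inch '[[0.091,-0.316,0.045,0,0,0,0],[0.091,-0.316,0.045,0,0,0,0],[0.091,-0.316,0.045,0,0,0,0],[0.091,-0.316,0.045,0,0,0,0],[0.091,-0.316,0.045,0,0,0,0],[0.091,-0.316,0.045,0,0,0,0],[0.091,-0.316,0.045,0,0,0,0],[0.091,-0.316,0.045,0,0,0,0],[0.091,-0.316,0.045,0,0,0,0],[0.091,-0.316,0.045,0,0,0,0],[0.091,-0.316,0.045,0,0,0,0]]'
python3 - <<'E'
from h import *
o=telemetry.get_obs(); p,d=optics.camera("wrist"); c=cam("wrist",o)
np.savez("pics/w1.npz",p=p,d=d); cv2.imwrite("pics/w1.png",p[:,:,::-1])
m=mask(p,[0,25,120],[25,255,255]); b=big(m); print("pinkish",rect(ray(c,b,.015)),b.mean(0),len(b))
togo([.3765,.2667,.0],-1)
E
```

```text
time: 2.02
ee_pos: [0.3645, 0.0174, 0.1282]
tcp_rot: [-178.2, 0.0, 1.4]
wrist_force: [0.2, 0.1, 0.3]
opening: 0.0851
pinkish (array([227.9, 198.3]), array([219.6, 284.6]), 0.1) [109.79449153 291.08050847] 944
shift [ 0.018  -0.2448  0.1356] rotvec [-0.031   0.0013  0.0421] t 2.07
```

View pics/w1.png

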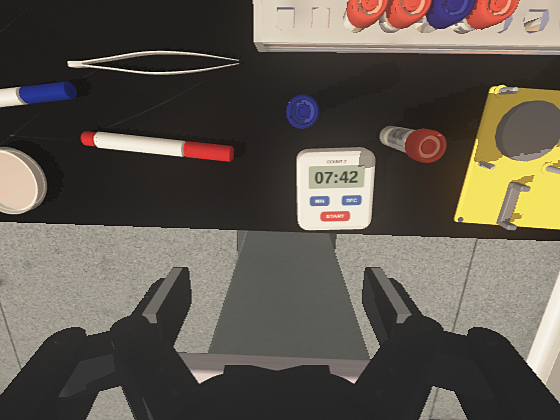

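The wrist view shows the blue cap at (302,110), the red tube (425,145), forceps (155,63) and red marker (157,147). The dish is only partly visible at the left edge. The arm fell short in y, so I'm checking the joints.

```bash
python3 -c "
from h import *
o=telemetry.get_obs();print(o['q'].round(1),o['qd'].round(1),o['ee_pos'].round(4),o['tcp_rot'].round(2))"; python3 -m inch '[[0.01,-0.2,0.0,0,0,0,0],[0.01,-0.2,0.0,0,0,0,0],[0.01,-0.2,0.0,0,0,0,0]]'
python3 -c "
from h import *
o=telemetry.get_obs();print(o['q'].round(1),o['qd'].round(1),o['ee_pos'].round(4),o['tcp_rot'].round(2))"
```

```text
[  1.4 -21.6 -24.9  86.8   1.8 179.9] [ 0.2 -0.8 -0.3  0.7 -0.1 -0.1] [0.3647 0.0175 0.128 ] [-1.7822e+02  3.0000e-02  1.4100e+00]
time: 2.32
ee_pos: [0.372, 0.0421, 0.1319]
tcp_rot: [-176.5, 0.0, 3.9]
wrist_force: [0.3, 0.7, 0.5]
opening: 0.0855
[  3.8 -20.3 -23.5  86.8   3.5 179.9] [ 2.4  4.9  4.7 -0.2  1.  -0. ] [0.372  0.0421 0.1319] [-1.7652e+02  5.0000e-02  3.8700e+00]
```

q6 hit its 180° limit (q6 = q1 + 180 − yaw). I'll use the half-turn grasp at yaw 179 instead.

```bash
python3 -c "
from h import *
togo([.3765,.2667,.13],90)"
```

```text
shift [ 0.0197 -0.2232  0.0155] rotvec [-0.0495 -0.045  -1.5028] t 2.32
```

```bash
python3 -m inch '[[0.02,-0.223,0.015,-0.05,-0.045,-1.5,0],[0.02,-0.223,0.015,-0.05,-0.045,-1.5,0],[0.02,-0.223,0.015,-0.05,-0.045,-1.5,0],[0.02,-0.223,0.015,-0.05,-0.045,-1.5,0],[0.02,-0.223,0.015,-0.05,-0.045,-1.5,0],[0.02,-0.223,0.015,-0.05,-0.045,-1.5,0],[0.02,-0.223,0.015,-0.05,-0.045,-1.5,0],[0.02,-0.223,0.015,-0.05,-0.045,-1.5,0],[0.02,-0.223,0.015,-0.05,-0.045,-1.5,0],[0.02,-0.223,0.015,-0.05,-0.045,-1.5,0],[0.02,-0.223,0.015,-0.05,-0.045,-1.5,0],[0.02,-0.223,0.015,-0.05,-0.045,-1.5,0]]'
python3 -c "
from h import *
togo([.3765,.2667,.08],179)"
```

```text
time: 3.32
ee_pos: [0.377, 0.2659, 0.1302]
tcp_rot: [180.0, 0.1, 90.0]
wrist_force: [1.2, 0.8, -0.2]
opening: 0.0855
shift [ 0.0008 -0.0006  0.0502] rotvec [-8.0000e-04  1.2000e-03 -1.5525e+00] t 3.32
```

```bash
python3 -m inch '[[0,0,0.03,0,0,-1.55,0],[0,0,0.03,0,0,-1.55,0],[0,0,0.03,0,0,-1.55,0],[0,0,0.03,0,0,-1.55,0],[0,0,0.03,0,0,-1.55,0],[0,0,0.03,0,0,-1.55,0],[0,0,0.03,0,0,-1.55,0],[0,0,0.03,0,0,-1.55,0],[0,0,0.03,0,0,-1.55,0],[0,0,0.03,0,0,-1.55,0],[0,0,0.03,0,0,-1.55,0],[0,0,0.03,0,0,-1.55,0]]'
python3 -m inch '[[0,0,0,0,0,0,0],[0,0,0,0,0,0,0]]'
python3 - <<'E'
from h import *
o=telemetry.get_obs(); p,d=optics.camera("wrist"); c=cam("wrist",o)
np.savez("pics/w2.npz",p=p,d=d); cv2.imwrite("pics/w2.png",p[:,:,::-1])
togo([.3765,.2667,.0],179)
E
```

```text
time: 4.32
ee_pos: [0.377, 0.2659, 0.1002]
tcp_rot: [-179.9, 0.0, 176.0]
wrist_force: [-0.4, -0.3, 0.1]
opening: 0.0854
time: 4.48
ee_pos: [0.377, 0.2659, 0.1002]
tcp_rot: [-180.0, 0.0, 175.4]
wrist_force: [0.5, -0.3, -0.1]
opening: 0.0855
shift [0.0005 0.0008 0.1002] rotvec [-0.0008  0.     -0.0632] t 4.53
```

View pics/w2.png

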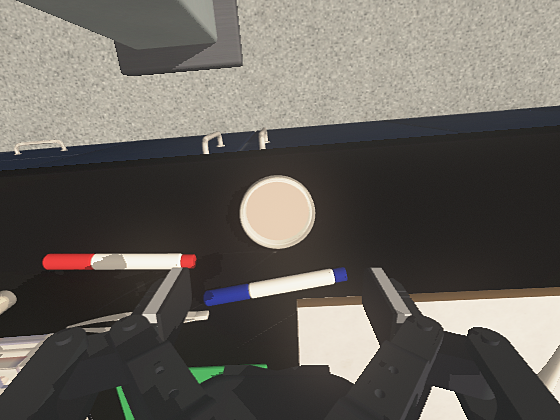

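Dish at (277,212), blue marker at (275,287), red marker at (120,262). The dish is clear of both fingers.

```bash
python3 - <<'E'
from h import *
p=np.load("pics/w2.npz")["p"]; c=cam("wrist")
b=big(mask(p,[0,0,90],[180,255,255],(232,170,322,252))); print("dish",rect(ray(c,b,.015)),len(b))
b=big(mask(p,[0,0,110],[180,70,255],(244,265,350,300))); print("bm white",rect(ray(c,b,.007)))
b=big(mask(p,[100,120,60],[130,255,255],(198,275,252,310))); print("bm cap",rect(ray(c,b,.007)))
E
```

```text
dish (array([375.6, 266.2]), array([61. , 62.3]), 58.6) 211
bm white (array([446.2, 272.7]), array([16.5, 79. ]), 7.1)
bm cap (array([453.7, 212.8]), array([16. , 43.2]), 7.1)
```

```bash
python3 -m inch '[[0.0015,0,0.04,0,0,-0.06,0],[0.0015,0,0.08,0,0,-0.06,0],[0.0015,0,0.099,0,0,-0.06,0],[0.0015,0,0.099,0,0,-0.06,0],[0.0015,0,0.099,0,0,-0.06,0.3],[0.0015,0,0.099,0,0,-0.06,1],[0.0015,0,0.099,0,0,-0.06,1],[0.0015,0,0.099,0,0,-0.06,1],[0.0015,0,0.099,0,0,-0.06,1],[0.0015,0,0.099,0,0,-0.06,1]]' 40
python3 -m inch '[[0,0,0,0,0,0,1],[0,0,-0.05,0,0,0,1],[0,0,-0.09,0,0,0,1],[0,0,-0.09,0,0,0,1]]'
python3 -c "
from h import *
togo([.6255,.207,.08],179)"
```

```text
time: 5.37
ee_pos: [0.3766, 0.2669, 0.0036]
tcp_rot: [179.9, 0.2, 179.0]
wrist_force: [-0.8, -0.5, 7.1]
opening: 0.0589
time: 5.7
ee_pos: [0.3779, 0.2679, 0.0991]
tcp_rot: [179.7, 0.5, 179.0]
wrist_force: [0.9, 1.2, -0.3]
opening: 0.0585
shift [-0.2484 -0.0569  0.0208] rotvec [0.0054 0.0081 0.0007] t 5.7
```

```bash
python3 -m inch '[[-0.248,-0.0572,0.03,0,0,0,1],[-0.248,-0.0572,0.03,0,0,0,1],[-0.248,-0.0572,0.03,0,0,0,1],[-0.248,-0.0572,0.03,0,0,0,1],[-0.248,-0.0572,0.03,0,0,0,1],[-0.248,-0.0572,0.03,0,0,0,1],[-0.248,-0.0572,0.03,0,0,0,1],[-0.248,-0.0572,0.03,0,0,0,1],[-0.248,-0.0572,0.03,0,0,0,1]]'
python3 - <<'E'
from h import *
o=telemetry.get_obs(); p,d=optics.camera("wrist"); c=cam("wrist",o)
np.savez("pics/w3.npz",p=p,d=d); cv2.imwrite("pics/w3.png",p[:,:,::-1])
togo([.6255,.207,.0],179)
E
```

```text
time: 6.45
ee_pos: [0.6225, 0.2049, 0.0616]
tcp_rot: [-180.0, -0.0, 179.0]
wrist_force: [0.4, -1.0, -0.8]
opening: 0.0589
shift [-0.0035  0.0018  0.0621] rotvec [-0.0002  0.0004  0.0014] t 6.5
```

View pics/w3.png

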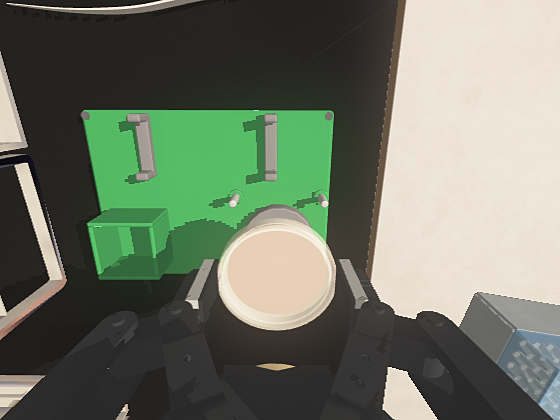

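The dish is held at (277,272). The tray's front corners are at (82,110) and (333,110), the near pins at (235,198) and (323,200), and the well rim spans about (88–168, 209–222).

```bash
python3 - <<'E'
from h import *
p=np.load("pics/w3.npz")["p"]; c=cam("wrist")
m=mask(p,[0,0,110],[40,110,255],(210,215,345,335)); b=big(cv2.morphologyEx(m,cv2.MORPH_OPEN,np.ones((7,7),np.uint8)))
print("dish",rect(ray(c,b,.073)),rect(ray(c,b,.066)))
g=mask(p,[50,100,40],[80,255,255]); b=big(g); P=ray(c,b,.006)*1000
print("tray bbox",P.min(0),P.max(0)); 
for q in ((82,110),(333,110),(236,193),(325,195)): print(q,(ray(c,q,.006 if q[1]<120 else .024)*1000).round(1))
np.set_printoptions(suppress=True)
e=P[(b[:,1]<118)&(b[:,0]>95)&(b[:,0]<320)]; print("front edge",np.polyfit(e[:,1],e[:,0],1))
for q in ((88,223),(157,222),(168,209),(103,209)): print("rim",q,(ray(c,q,.034)*1000).round(1))
E
```

```text
dish (array([619.6, 204.6]), array([59.4, 65.7]), 89.1) (array([623.9, 204.6]), array([62.5, 69.1]), 89.1)
tray bbox [539.21329173  68.95279819   6.        ] [661.48025605 241.8927958    6.        ]
(82, 110) [[539.2  83.9   6. ]]
(333, 110) [[541.6 241.5   6. ]]
(236, 193) [[589.7 180.   24. ]]
(325, 195) [[591.8 235.6  24. ]]
front edge [  0.01520327 537.92300391]
rim (88, 223) [[604.5  90.1  34. ]]
rim (157, 222) [[604.4 132.3  34. ]]
rim (168, 209) [[596.2 140.   34. ]]
rim (103, 209) [[595.6 101.   34. ]]
```

```bash
python3 -m inch '[[-0.0037,0.0022,0.02,0,0,0,1],[-0.0037,0.0022,0.035,0,0,0,1],[-0.0037,0.0022,0.041,0,0,0,1],[-0.0037,0.0022,0.041,0,0,0,1],[-0.0037,0.0022,0.041,0,0,0,1],[-0.0037,0.0022,0.041,0,0,0,0],[-0.0037,0.0022,0.041,0,0,0,0],[-0.0037,0.0022,0.041,0,0,0,0],[-0.0037,0.0022,0.041,0,0,0,0]]'
python3 -m inch '[[0,0,-0.03,0,0,0,0],[0,0,-0.07,0,0,0,0],[0,0,-0.1,0,0,0,0],[0,0,-0.12,0,0,0,0]]'
python3 - <<'E'
from h import *
o=telemetry.get_obs(); p,d=optics.camera("wrist"); c=cam("wrist",o)
cv2.imwrite("pics/w4.png",p[:,:,::-1])
m=mask(p,[0,0,110],[40,110,255],(200,120,360,300)); b=big(cv2.morphologyEx(m,cv2.MORPH_OPEN,np.ones((7,7),np.uint8)))
print("dish",rect(ray(c,b,.031)),b.mean(0))
togo([.427,-.0735,.14],90)
E
```

```text
time: 7.25
ee_pos: [0.6262, 0.2071, 0.0206]
tcp_rot: [-180.0, 0.0, 179.1]
wrist_force: [0.3, -0.7, 0.4]
opening: 0.085
time: 7.58
ee_pos: [0.6268, 0.2073, 0.1441]
tcp_rot: [180.0, 0.2, 179.1]
wrist_force: [1.7, 0.5, 1.1]
opening: 0.0858
dish (array([625.5, 207. ]), array([58.4, 59. ]), 89.1) [276.7382199  201.17277487]
shift [ 0.1963 -0.2843  0.0055] rotvec [0.0074 0.0043 1.5547] t 7.63
```

View pics/w4.png

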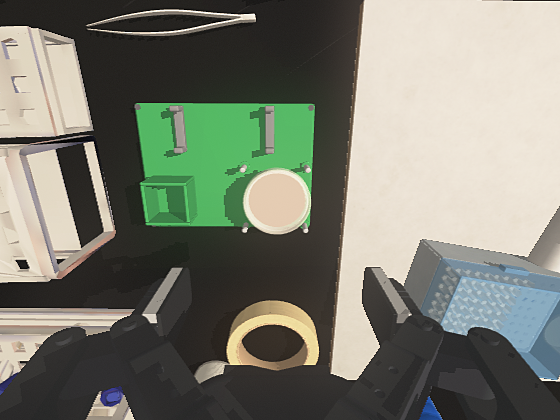

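The dish sits in the nest at (277,201), between all four pins, at world (625.5,207). Next is the red tube, keeping the same yaw.

```bash
python3 -m inch '[[0.195,-0.284,0.004,0,0,0,0],[0.195,-0.284,0.004,0,0,0,0],[0.195,-0.284,0.004,0,0,0,0],[0.195,-0.284,0.004,0,0,0,0],[0.195,-0.284,0.004,0,0,0,0],[0.195,-0.284,0.004,0,0,0,0],[0.195,-0.284,0.004,0,0,0,0],[0.195,-0.284,0.004,0,0,0,0],[0.195,-0.284,0.004,0,0,0,0],[0.195,-0.284,0.004,0,0,0,0],[0.195,-0.284,0.004,0,0,0,0]]'
python3 - <<'E'
from h import *
o=telemetry.get_obs(); p,d=optics.camera("wrist"); c=cam("wrist",o)
cv2.imwrite("pics/w5.png",p[:,:,::-1]); np.savez("pics/w5.npz",p=p)
print(o["ee_pos"],o["tcp_rot"])
m=mask(p,[0,120,60],[12,255,255],(200,130,360,300)); b=big(m); print(b.mean(0),rect(ray(c,b,.08)),rect(ray(c,b,.072)))
m=mask(p,[105,100,40],[130,255,255],(0,100,300,330)); b=big(m); print(b.mean(0),rect(ray(c,b,.08)))
E
```

```text
time: 8.55
ee_pos: [0.4267, -0.0741, 0.1366]
tcp_rot: [-180.0, 0.1, 179.0]
wrist_force: [0.7, -0.2, -0.2]
opening: 0.0855
[ 0.42669299 -0.07410602  0.1365534 ] [-1.79969965e+02  5.32623453e-02  1.78974906e+02]
[275.18888889 223.14444444] (array([422.4, -75.6]), array([20. , 24.5]), 89.0) (array([425.6, -75.7]), array([20.8, 25.4]), 89.0)
[276.41747573 310.59223301] (array([497.3, -75. ]), array([18.4, 28.4]), 89.0)
```

View pics/w5.png

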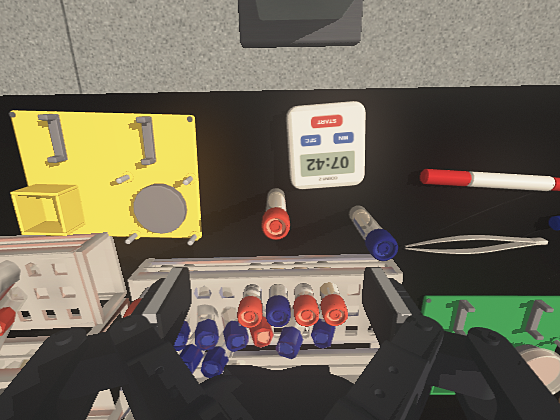

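Red cap at (275,223), blue cap at (381,244), yellow tray at upper left with corners near (10,113) and (195,112).

```bash
python3 - <<'E'
from h import *
p=np.load("pics/w5.npz")["p"]; c=cam("wrist")
b=big(mask(p,[22,120,90],[35,255,255],(0,90,220,250))); P=ray(c,b,.006)*1000
e=P[(b[:,1]<118)&(b[:,0]>25)&(b[:,0]<180)&(b[:,1]>104)]; print("front edge",np.polyfit(e[:,1],e[:,0],1))
r=P[(b[:,0]>190)&(b[:,1]>125)&(b[:,1]<230)]; print("left edge",np.polyfit(r[:,0],r[:,1],1), r[:,1].mean())
E
python3 -m inch '[[0,-0.001,0.04,0,0,0,0],[0,-0.001,0.075,0,0,0,0],[0,-0.001,0.0866,0,0,0,0],[0,-0.001,0.0866,0,0,0,0],[0,-0.001,0.0866,0,0,0,1],[0,-0.001,0.0866,0,0,0,1],[0,-0.001,0.0866,0,0,0,1],[0,-0.001,0.0866,0,0,0,1],[0,-0.001,0.0866,0,0,0,1],[0,-0.001,0.0866,0,0,0,1],[0,-0.001,0.0866,0,0,0,1],[0,-0.001,0.0866,0,0,0,1]]' 40
python3 -m inch '[[0,0,-0.04,0,0,0,1],[0,0,-0.08,0,0,0,1],[0,0,-0.12,0,0,0,1],[0,0,-0.15,0,0,0,1],[0,0,-0.15,0,0,0,1]]'
python3 -c "
from h import *
togo([.6246,.1103,.2],179.1)"
```

```text
front edge [4.06746863e-02 3.56083813e+02]
left edge [-4.90291424e-02 -1.27282670e+02] -147.4100294660082
time: 9.6
ee_pos: [0.4272, -0.0749, 0.0507]
tcp_rot: [-180.0, 0.1, 179.1]
wrist_force: [-1.1, 0.3, 6.9]
opening: 0.0193
time: 10.02
ee_pos: [0.4284, -0.0751, 0.2061]
tcp_rot: [-179.9, 0.5, 179.1]
wrist_force: [1.2, -0.3, -0.3]
opening: 0.0195
shift [-0.1931  0.1885  0.0074] rotvec [-0.002   0.0083 -0.0005] t 10.02
```

```bash
python3 -m inch '[[-0.194,0.1885,0.0,0,0,0,1],[-0.194,0.1885,0.0,0,0,0,1],[-0.194,0.1885,0.0,0,0,0,1],[-0.194,0.1885,0.0,0,0,0,1],[-0.194,0.1885,0.0,0,0,0,1],[-0.194,0.1885,0.0,0,0,0,1],[-0.194,0.1885,0.0,0,0,0,1],[-0.194,0.1885,0.0,0,0,0,1],[-0.194,0.1885,0.06,0,0,0,1],[-0.194,0.1885,0.09,0,0,0,1],[-0.194,0.1885,0.09,0,0,0,1]]'
python3 - <<'E'
from h import *
o=telemetry.get_obs(); p,d=optics.camera("wrist"); c=cam("wrist",o)
cv2.imwrite("pics/w6.png",p[:,:,::-1]); np.savez("pics/w6.npz",p=p)
print(o["ee_pos"],o["tcp_rot"])
togo([.6246,.1103,.055],179.1)
E
```

```text
time: 10.93
ee_pos: [0.6198, 0.1097, 0.1016]
tcp_rot: [-179.8, -0.6, 179.1]
wrist_force: [-0.7, -0.5, -2.1]
opening: 0.0193
[0.61980345 0.10965982 0.10163544] [-179.8401683    -0.61370359  179.07401076]
shift [-0.0047  0.0008  0.0489] rotvec [-0.0025 -0.0093 -0.0006] t 10.98
```

View pics/w6.png

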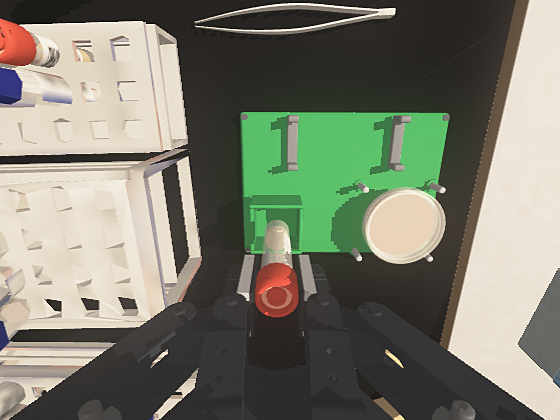

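The tube hangs in the grip with its foot at (277,232), over the well at (275,228).

```bash
python3 -m inch '[[-0.003,0.0007,0.0,0,0,0,1],[-0.003,0.0007,0.01,0,0,0,1],[-0.003,0.0007,0.02,0,0,0,1],[-0.003,0.0007,0.02,0,0,0,1],[-0.003,0.0007,0.02,0,0,0,1]]'
python3 - <<'E'
from h import *
o=telemetry.get_obs(); print(o["wrist_force"].round(1)); togo([.6246,.1103,.057],179.1)
c=cam("wrist"); K,Rm,t=c
for z in (.025,.105): # expected pixel of tube axis
    q=K@Rm.T@(np.array([.6246,.1103,z])-t); print(q[:2]/q[2])
E
```

```text
time: 11.4
ee_pos: [0.6266, 0.1112, 0.0899]
tcp_rot: [-180.0, 0.0, 179.1]
wrist_force: [0.1, -0.5, -0.6]
opening: 0.0192
[ 0.1 -0.5 -0.6]
shift [ 0.002  -0.0009  0.0329] rotvec [-0.0006  0.     -0.0004] t 11.4
[275.96683594 222.01739511]
[275.78919284 281.61845304]
```

```bash
python3 -m inch '[[0.002,-0.001,0.012,0,0,0,1],[0.002,-0.001,0.024,0,0,0,1],[0.002,-0.001,0.032,0,0,0,1],[0.002,-0.001,0.032,0,0,0,1],[0.002,-0.001,0.032,0,0,0,1],[0.002,-0.001,0.032,0,0,0,0.5],[0.002,-0.001,0.032,0,0,0,0.5],[0.002,-0.001,0.032,0,0,0,0.5],[0.002,-0.001,0.032,0,0,0,0.5]]'
python3 -m inch '[[0,0,-0.03,0,0,0,0.5],[0,0,-0.07,0,0,0,0.5],[0,0,-0.1,0,0,0,0.5],[0,0,-0.1,0,0,0,0.5]]'
python3 - <<'E'
from h import *
o=telemetry.get_obs(); p,d=optics.camera("wrist"); c=cam("wrist",o)
cv2.imwrite("pics/w7.png",p[:,:,::-1]); np.savez("pics/w7.npz",p=p)
m=mask(p,[0,120,60],[12,255,255],(200,130,360,340)); b=big(m); print(b.mean(0),rect(ray(c,b,.086)))
togo([.4487,.2595,.1],97)
E
```

```text
time: 12.15
ee_pos: [0.6247, 0.1103, 0.0579]
tcp_rot: [-180.0, 0.0, 179.1]
wrist_force: [-0.3, 0.2, -0.8]
opening: 0.0428
time: 12.48
ee_pos: [0.6267, 0.1107, 0.1653]
tcp_rot: [179.9, 0.5, 179.1]
wrist_force: [-0.3, -0.2, 1.7]
opening: 0.0426
[276.56962025 207.82278481] (array([619.5, 110.5]), array([19.5, 23.1]), 89.1)
shift [0.1803 0.1459 0.061 ] rotvec [0.0053 0.0049 1.4326] t 12.53
```

View pics/w7.png

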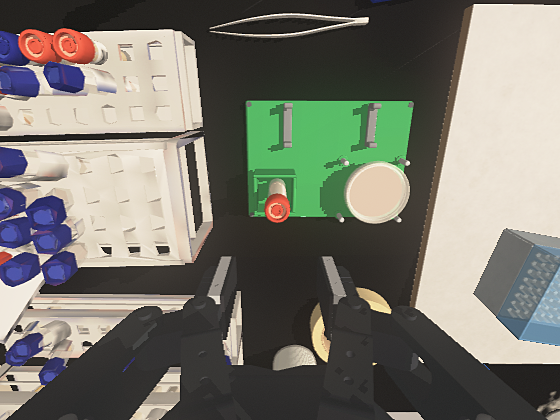

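The red tube stands in the well at (276,208). Now the blue marker, with jaws across it at yaw 97.

```bash
python3 -m inch '[[0.181,0.146,0.03,0,0,1.43,0.5],[0.181,0.146,0.03,0,0,1.43,0.5],[0.181,0.146,0.03,0,0,1.43,0.5],[0.181,0.146,0.06,0,0,1.43,0.5],[0.181,0.146,0.06,0,0,1.43,0.5],[0.181,0.146,0.06,0,0,1.43,0.5],[0.181,0.146,0.06,0,0,1.43,0.5],[0.181,0.146,0.1,0,0,1.43,0.5],[0.181,0.146,0.1,0,0,1.43,0.5],[0.181,0.146,0.1,0,0,1.43,0.5],[0.181,0.146,0.1,0,0,1.43,0.5],[0.181,0.146,0.1,0,0,1.43,0.5]]'
python3 -c "
from h import *
togo([.4478,.2596,.002],97.2)"
```

```text
time: 13.53
ee_pos: [0.4453, 0.2589, 0.0563]
tcp_rot: [-179.9, 0.1, 96.8]
wrist_force: [0.2, 0.8, 0.2]
opening: 0.0428
shift [0.0005 0.0027 0.0543] rotvec [-0.0017  0.0012 -0.0077] t 13.53
```

```bash
python3 -m inch '[[0.0005,0.0025,0.025,0,0,-0.007,0.5],[0.0005,0.0025,0.045,0,0,-0.007,0.5],[0.0005,0.0025,0.054,0,0,-0.007,0.5],[0.0005,0.0025,0.054,0,0,-0.007,0.5],[0.0005,0.0025,0.054,0,0,-0.007,0.5],[0.0005,0.0025,0.054,0,0,-0.007,1],[0.0005,0.0025,0.054,0,0,-0.007,1],[0.0005,0.0025,0.054,0,0,-0.007,1],[0.0005,0.0025,0.054,0,0,-0.007,1],[0.0005,0.0025,0.054,0,0,-0.007,1],[0.0005,0.0025,0.054,0,0,-0.007,1]]' 40
python3 -m inch '[[0,0,-0.03,0,0,0,1],[0,0,-0.06,0,0,0,1],[0,0,-0.06,0,0,0,1],[0,0,-0.06,0,0,0,1]]'
python3 - <<'E'
from h import *
o=telemetry.get_obs(); p,d=optics.camera("wrist"); c=cam("wrist",o)
cv2.imwrite("pics/w8.png",p[:,:,::-1]); np.savez("pics/w8.npz",p=p)
print(o["ee_pos"])
togo([.5624,.1633,.06],89.1)
E
```

```text
time: 14.45
ee_pos: [0.4489, 0.2603, 0.0047]
tcp_rot: [179.9, -0.0, 97.6]
wrist_force: [-1.3, -1.0, 6.4]
opening: 0.0119
time: 14.78
ee_pos: [0.4495, 0.2607, 0.0656]
tcp_rot: [179.8, -0.1, 97.6]
wrist_force: [-0.1, -0.1, -0.4]
opening: 0.0122
[0.44951576 0.26066639 0.065612  ]
shift [-0.111   0.0999  0.0042] rotvec [ 1.100e-03 -1.000e-04  1.475e-01] t 14.83
```

View pics/w8.png

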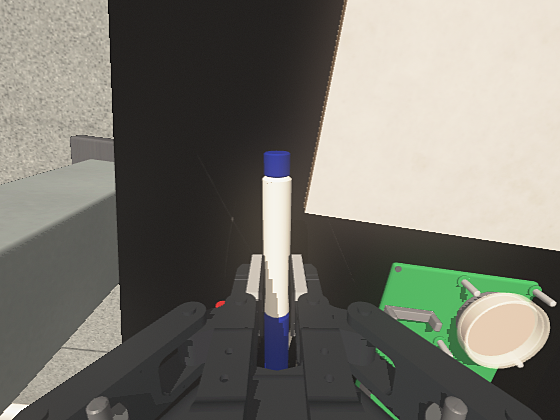

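The marker is held at mid-barrel, with its tail at (277,152).

```bash
python3 - <<'E'
from h import *
c=cam("wrist"); P=ray(c,(277,152),.068)[0]; o=telemetry.get_obs(); print("tail dist from TCP mm",np.linalg.norm((P-o["ee_pos"])[:2])*1000)
E
python3 -m inch '[[-0.111,0.1,0.0,0,0,0.1475,1],[-0.111,0.1,0.0,0,0,0.1475,1],[-0.111,0.1,0.0,0,0,0.1475,1],[-0.111,0.1,0.0,0,0,0.1475,1],[-0.111,0.1,0.0,0,0,0.1475,1],[-0.111,0.1,0.0,0,0,0.1475,1],[-0.111,0.1,0.0,0,0,0.1475,1],[-0.111,0.1,0.0,0,0,0.1475,1]]'
python3 -c "
from h import *
togo([.5624,.1633,.0175],89.1)"
```

```text
tail dist from TCP mm 62.272607663036176
time: 15.5
ee_pos: [0.5611, 0.1636, 0.0629]
tcp_rot: [-179.9, 0.0, 89.2]
wrist_force: [-0.3, 0.8, 0.6]
opening: 0.0119
shift [-0.0003  0.0013  0.0454] rotvec [-0.0013  0.0008  0.0009] t 15.5
```

```bash
python3 -m inch '[[0.002,0.001,0.02,0,0,0,1],[0.002,0.001,0.035,0,0,0,1],[0.002,0.001,0.044,0,0,0,1],[0.002,0.001,0.045,0,0,0,1],[0.002,0.001,0.045,0,0,0,1],[0.002,0.001,0.045,0,0,0,0.4],[0.002,0.001,0.045,0,0,0,0.4],[0.002,0.001,0.045,0,0,0,0.4]]'
python3 -m inch '[[0,0,-0.03,0,0,0,0.4],[0,0,-0.07,0,0,0,0.4],[0,0,-0.1,0,0,0,0.4],[0,0,-0.14,0,0,0,0.4],[0,0,-0.14,0,0,0,0.4]]'
python3 - <<'E'
from h import *
o=telemetry.get_obs(); print(o["ee_pos"]); p,d=optics.camera("wrist"); c=cam("wrist",o)
cv2.imwrite("pics/w9.png",p[:,:,::-1]); np.savez("pics/w9.npz",p=p)
togo([.4452,.0061,.17],179)
togo([.4452,.0061,.17],90)
E
```

```text
time: 16.17
ee_pos: [0.5634, 0.1652, 0.0194]
tcp_rot: [179.9, 0.0, 89.1]
wrist_force: [-0.3, 0.4, -0.3]
opening: 0.0475
time: 16.58
ee_pos: [0.5655, 0.1658, 0.1673]
tcp_rot: [179.4, -0.2, 89.1]
wrist_force: [0.5, 0.1, 0.1]
opening: 0.0513
[0.5655281  0.16576271 0.16731887]
shift [-0.1614 -0.1173 -0.0074] rotvec [ 0.0074  0.0046 -1.5692] t 16.63
shift [-0.1614 -0.1173 -0.0074] rotvec [ 0.0077 -0.0017 -0.0159] t 16.63
```

View pics/w9.png

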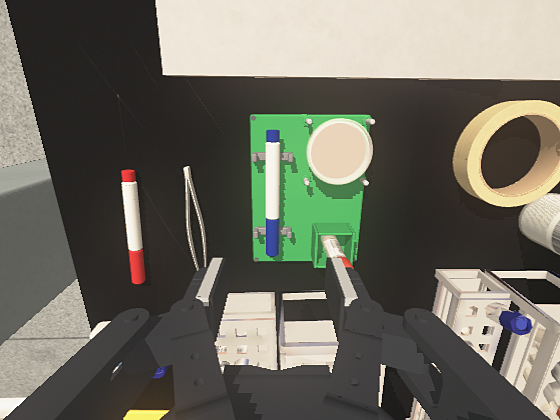

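The green kit is complete: marker on both saddles (272,193), dish nested (340,151), tube in the well. Before the blue tube I'm checking rack heights behind the yellow well.

```bash
python3 - <<'E'
from h import *
f=np.load("pics/top0.npz"); d=f["d"]; K,Rm,t=cam("top")
v,u=np.mgrid[:420,:560]; X=(np.stack([u,v,np.ones_like(u)],-1)@np.linalg.inv(K).T*d[...,None])@Rm.T+t
for y0,y1 in ((-.34,-.28),(-.28,-.22)):
  for x0 in np.arange(.44,.53,.01):
    s=(d>0)&(X[...,0]>x0)&(X[...,0]<x0+.01)&(X[...,1]>y0)&(X[...,1]<y1); print(y0,round(x0,2),X[...,2][s].max().round(3) if s.any() else None,end="; ")
  print()
w=np.load("pics/w5.npz")["p"]
E
```

```text
-0.34 0.44 0.035; -0.34 0.45 0.108; -0.34 0.46 0.113; -0.34 0.47 0.113; -0.34 0.48 0.11; -0.34 0.49 0.112; -0.34 0.5 0.113; -0.34 0.51 0.113; -0.34 0.52 0.158; -0.34 0.53 0.172; 
-0.28 0.44 0.036; -0.28 0.45 0.053; -0.28 0.46 0.054; -0.28 0.47 0.054; -0.28 0.48 0.096; -0.28 0.49 0.099; -0.28 0.5 0.098; -0.28 0.51 0.056; -0.28 0.52 0.056; -0.28 0.53 0.155;
```

```bash
python3 -m inch '[[-0.16,-0.117,0.025,0,0,-1.535,0.2],[-0.16,-0.117,0.025,0,0,-1.535,0.2],[-0.16,-0.117,0.025,0,0,-1.535,0.2],[-0.16,-0.117,0.025,0,0,-1.535,0.2],[-0.16,-0.117,0.025,0,0,-1.535,0.2],[-0.16,-0.117,0.025,0,0,-1.535,0.2],[-0.16,-0.117,0.025,0,0,-1.535,0.2],[-0.16,-0.117,0.025,0,0,-1.535,0.2],[-0.16,-0.117,0.025,0,0,-1.535,0.2],[-0.16,-0.117,0.025,0,0,-1.535,0.2],[-0.16,-0.117,0.025,0,0,-1.535,0.2],[-0.16,-0.117,0.025,0,0,-1.535,0.2]]'
python3 -m inch '[[0,0,0,0,0,0,0.2]]'
python3 - <<'E'
from h import *
o=telemetry.get_obs(); p,d=optics.camera("wrist"); c=cam("wrist",o)
print(o["ee_pos"],o["tcp_rot"]); np.savez("pics/w10.npz",p=p)
m=mask(p,[105,100,40],[130,255,255],(220,150,340,265)); b=big(m); print(b.mean(0),rect(ray(c,b,.08)))
togo([.445,.005,.05],177.2)
E
```

```text
time: 17.63
ee_pos: [0.4433, 0.0069, 0.133]
tcp_rot: [-180.0, -0.0, 175.2]
wrist_force: [0.2, -0.1, -0.4]
opening: 0.0681
time: 17.72
ee_pos: [0.4433, 0.0069, 0.133]
tcp_rot: [-180.0, -0.0, 175.2]
wrist_force: [-0.2, 1.2, 0.0]
opening: 0.0683
[0.44331442 0.00693133 0.13302965] [-1.79961116e+02 -4.65856278e-02  1.75186772e+02]
[273.84444444 227.97777778] (array([441.3,   5. ]), array([19.4, 24.5]), 78.4)
shift [-0.0019 -0.0017  0.0831] rotvec [-0.0007 -0.0008 -0.0431] t 17.77
```

```bash
python3 -m inch '[[-0.001,-0.0015,0.04,0,0,-0.035,0.2],[-0.001,-0.0015,0.075,0,0,-0.035,0.2],[-0.001,-0.0015,0.083,0,0,-0.035,0.2],[-0.001,-0.0015,0.083,0,0,-0.035,0.2],[-0.001,-0.0015,0.083,0,0,-0.035,1],[-0.001,-0.0015,0.083,0,0,-0.035,1],[-0.001,-0.0015,0.083,0,0,-0.035,1],[-0.001,-0.0015,0.083,0,0,-0.035,1],[-0.001,-0.0015,0.083,0,0,-0.035,1],[-0.001,-0.0015,0.083,0,0,-0.035,1],[-0.001,-0.0015,0.083,0,0,-0.035,1]]' 40
python3 -m inch '[[0,0,-0.04,0,0,0,1],[0,0,-0.08,0,0,0,1],[0,0,-0.11,0,0,0,1],[0,0,-0.11,0,0,0,1]]'
python3 -c "
from h import *
togo([.426,-.279,.16],177.2)"
```

```text
time: 18.68
ee_pos: [0.4455, 0.0053, 0.0523]
tcp_rot: [-180.0, 0.2, 176.8]
wrist_force: [0.2, -0.7, 5.8]
opening: 0.0194
time: 19.02
ee_pos: [0.4469, 0.0055, 0.1677]
tcp_rot: [180.0, 0.5, 176.8]
wrist_force: [0.8, 0.6, 0.2]
opening: 0.0194
shift [ 0.0052 -0.2852  0.0076] rotvec [-0.      0.0093 -0.0062] t 19.02
```

```bash
python3 -m inch '[[0.004,-0.285,0,0,0,0,1],[0.004,-0.285,0,0,0,0,1],[0.004,-0.285,0,0,0,0,1],[0.004,-0.285,0,0,0,0,1],[0.004,-0.285,0,0,0,0,1],[0.004,-0.285,0,0,0,0,1],[0.004,-0.285,0,0,0,0,1],[0.004,-0.285,0,0,0,0,1],[0.004,-0.285,0,0,0,0,1],[0.004,-0.285,0,0,0,0,1]]'
python3 - <<'E'
from h import *
o=telemetry.get_obs(); p,d=optics.camera("wrist"); c=cam("wrist",o); K,Rm,t=c
print(o["ee_pos"],o["tcp_rot"]); np.savez("pics/w11.npz",p=p); cv2.imwrite("pics/w11.png",p[:,:,::-1])
togo([.426,-.279,.0585],177.2)
v,u=np.mgrid[:420,:560]; X=(np.stack([u,v,np.ones_like(u)],-1)@np.linalg.inv(K).T*d[...,None])@Rm.T+t
for x0 in np.arange(.43,.5,.01):
  for y0,y1 in ((-.34,-.3),(-.3,-.26),(-.26,-.22)):
    s=(d>0)&(v<300)&(X[...,0]>x0)&(X[...,0]<x0+.01)&(X[...,1]>y0)&(X[...,1]<y1); print(round(x0,2),y0,np.percentile(X[...,2][s],99).round(3) if s.sum()>9 else None,end="; ")
E
```

```text
time: 19.85
ee_pos: [0.4247, -0.2788, 0.1609]
tcp_rot: [-180.0, -0.0, 176.8]
wrist_force: [0.0, -0.8, -0.0]
opening: 0.0194
[ 0.42474612 -0.27879014  0.16086743] [-1.79986293e+02 -1.76305614e-02  1.76818318e+02]
shift [-0.0011 -0.0006  0.1025] rotvec [-0.0004 -0.0001 -0.0056] t 19.9
0.43 -0.34 0.034; 0.43 -0.3 0.035; 0.43 -0.26 0.008; 0.44 -0.34 0.034; 0.44 -0.3 0.035; 0.44 -0.26 0.008; 0.45 -0.34 0.108; 0.45 -0.3 0.103; 0.45 -0.26 0.051; 0.46 -0.34 0.111; 0.46 -0.3 0.075; 0.46 -0.26 0.052; 0.47 -0.34 0.107; 0.47 -0.3 0.052; 0.47 -0.26 0.052; 0.48 -0.34 0.105; 0.48 -0.3 0.052; 0.48 -0.26 0.051; 0.49 -0.34 0.077; 0.49 -0.3 0.034; 0.49 -0.26 0.004; 0.5 -0.34 None; 0.5 -0.3 None; 0.5 -0.26 0.001;
```

View pics/w11.png

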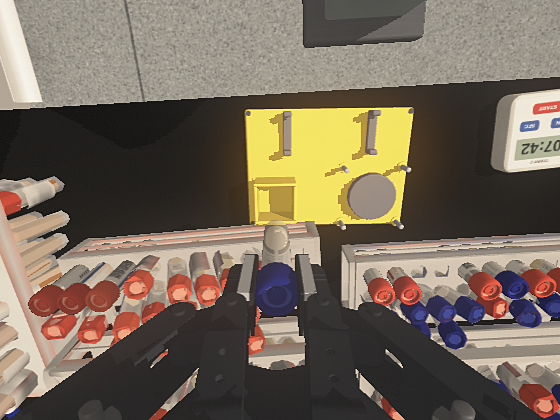

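The held tube is clear. The yellow tray's front corners are at (248,110) and (413,108), the well rim spans (252–297, 177–185), and the rack tubes start just behind it.

```bash
python3 - <<'E'
from h import *
p=np.load("pics/w11.npz")["p"]; c=cam("wrist")
b=big(mask(p,[22,120,90],[35,255,255],(235,95,425,228))); P=ray(c,b,.006)*1000
s=(b[:,1]<116)&(b[:,0]>256)&(b[:,0]<405); a=np.polyfit(P[s,1],P[s,0],1); print("front",a, "center x",a[0]*-226+a[1]+59)
s=(b[:,0]>395)&(b[:,1]>118)&(b[:,1]<160); print("left",P[s].mean(0)); 
s=(b[:,0]<256)&(b[:,1]>118)&(b[:,1]<172); print("right",P[s].mean(0))
E
```

```text
front [4.11637852e-02 3.55830730e+02] center x 405.52771460421565
left [ 378.89130737 -147.64031887    6.        ]
right [ 375.31955762 -304.96457556    6.        ]
```

```bash
python3 -m inch '[[-0.0027,-0.0013,0,0,0,0,1],[-0.0027,-0.0013,0.03,0,0,0,1],[-0.0027,-0.0013,0.055,0,0,0,1],[-0.0027,-0.0013,0.07,0,0,0,1],[-0.0027,-0.0013,0.07,0,0,0,1],[-0.0027,-0.0013,0.07,0,0,0,1]]'
python3 -c "
from h import *
togo([.4275,-.280,.059],176.8)"
```

```text
time: 20.4
ee_pos: [0.4276, -0.2795, 0.0909]
tcp_rot: [-180.0, -0.1, 176.9]
wrist_force: [-0.4, -1.3, 1.1]
opening: 0.0194
shift [-0.     -0.0005  0.0319] rotvec [-0.0001 -0.0009  0.0025] t 20.4
```

Release with a small opening (closure 0.6, about 34 mm).

```bash
python3 -m inch '[[0,-0.0005,0.012,0,0,0,1],[0,-0.0005,0.024,0,0,0,1],[0,-0.0005,0.032,0,0,0,1],[0,-0.0005,0.032,0,0,0,1],[0,-0.0005,0.032,0,0,0,1],[0,-0.0005,0.032,0,0,0,0.6],[0,-0.0005,0.032,0,0,0,0.6],[0,-0.0005,0.032,0,0,0,0.6]]'
python3 -m inch '[[0,0,-0.03,0,0,0,0.6],[0,0,-0.06,0,0,0,0.6],[0,0,-0.09,0,0,0,0.6],[0,0,-0.12,0,0,0,0.6]]'
python3 - <<'E'
from h import *
o=telemetry.get_obs(); p,d=optics.camera("wrist"); c=cam("wrist",o)
cv2.imwrite("pics/w12.png",p[:,:,::-1]); np.savez("pics/w12.npz",p=p)
m=mask(p,[105,100,40],[130,255,255],(220,130,340,290)); b=big(m); print(b.mean(0),rect(ray(c,b,.086)))
togo([.4772,.1253,.12],90.4)
f=np.load("pics/top0.npz")["p"]; c=cam("top")
b=big(mask(f,[0,0,45],[180,255,255],(203,226,268,240))); P=ray(c,b,.006)*1000
for y in (70,90,110,125,140,160,180): q=P[abs(P[:,1]-y)<6]; print(y,q[:,0].min().round(1),q[:,0].max().round(1))
E
```

```text
time: 21.07
ee_pos: [0.4275, -0.2811, 0.059]
tcp_rot: [-180.0, 0.0, 176.9]
wrist_force: [-0.4, -0.1, 0.2]
opening: 0.034
time: 21.4
ee_pos: [0.4273, -0.2808, 0.1803]
tcp_rot: [-180.0, -0.0, 176.9]
wrist_force: [1.4, -0.9, -0.5]
opening: 0.0342
[275.53846154 208.6       ] (array([ 425.5, -282.5]), array([18.3, 19.5]), 16.1)
shift [-0.0256  0.4094  0.0649] rotvec [1.4000e-03 8.7000e-03 1.5089e+00] t 21.45
70 472.7 484.8
90 470.2 487.1
110 467.7 487.0
125 467.5 486.9
140 469.8 486.8
160 469.8 484.3
180 472.0 479.3
```

View pics/w12.png

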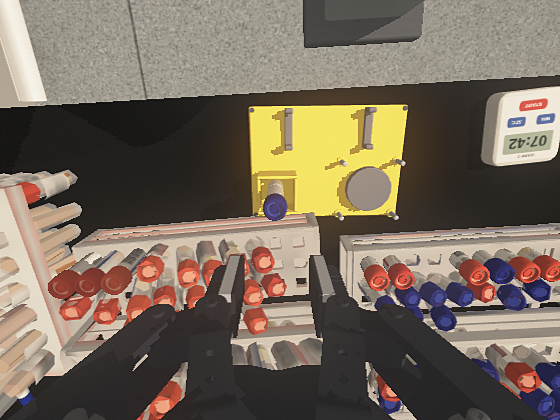

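The blue tube stands in the yellow well (275,205). Now the forceps.

```bash
python3 -m inch '[[-0.025,0.409,0,0,0,1.5,0.5],[-0.025,0.409,0,0,0,1.5,0.5],[-0.025,0.409,0,0,0,1.5,0.5],[-0.025,0.409,0,0,0,1.5,0.5],[-0.025,0.409,0,0,0,1.5,0.5],[-0.025,0.409,0,0,0,1.5,0.5],[-0.025,0.409,0.05,0,0,1.5,0.5],[-0.025,0.409,0.05,0,0,1.5,0.5],[-0.025,0.409,0.05,0,0,1.5,0.5],[-0.025,0.409,0.05,0,0,1.5,0.5],[-0.025,0.409,0.05,0,0,1.5,0.5],[-0.025,0.409,0.05,0,0,1.5,0.5]]'
python3 -m inch '[[0,0,0,0,0,0,0.5]]'
python3 - <<'E'
from h import *
o=telemetry.get_obs(); p,d=optics.camera("wrist"); c=cam("wrist",o); K,Rm,t=c
cv2.imwrite("pics/w13.png",p[:,:,::-1]); np.savez("pics/w13.npz",p=p,d=d); print(o["ee_pos"],o["tcp_rot"])
pr=lambda w:(lambda q:(q[:2]/q[2]).round(0))(K@Rm.T@(np.array(w)-t))
print(pr([.477,.195,.005]),pr([.477,.125,.005]),pr([.477,.06,.005]))
m=mask(p,[0,0,60],[180,255,255]); u=int(pr([.477,.125,.005])[0])
k=np.zeros_like(m); v0=int(pr([.477,.2,.005])[1]); k[v0:v0+130,u-25:u+25]=255
b=big(m&k); P=ray(c,b,.006)*1000; print(rect(P))
for y in range(80,190,10):
    q=P[abs(P[:,1]-y)<4]
    if len(q): print(y,q[:,0].min().round(1),q[:,0].max().round(1))
togo([.4772,.1253,.002],91.5)
E
```

```text
time: 22.45
ee_pos: [0.4745, 0.1295, 0.1272]
tcp_rot: [-179.9, -0.0, 100.6]
wrist_force: [0.2, -0.7, -0.9]
opening: 0.0425
time: 22.53
ee_pos: [0.4743, 0.1288, 0.1272]
tcp_rot: [-179.9, 0.0, 100.5]
wrist_force: [0.1, -0.0, 0.2]
opening: 0.0424
[0.47434628 0.12884683 0.12716765] [-1.79898327e+02  7.27192424e-03  1.00492444e+02]
[294. 128.] [279. 205.] [267. 266.]
(array([477358.4, 134573.3]), array([ 18081. , 115191.5]), 2.4)
80 473.2 486.0
90 471.4 486.5
100 470.5 487.1
110 469.5 487.2
120 468.9 487.1
130 468.9 486.1
140 469.4 485.1
150 470.3 483.1
160 471.5 482.0
170 472.4 480.0
180 473.0 478.8
shift [-0.0025  0.0025  0.1258] rotvec [-0.0013  0.0008  0.1645] t 22.58
```

View pics/w13.png

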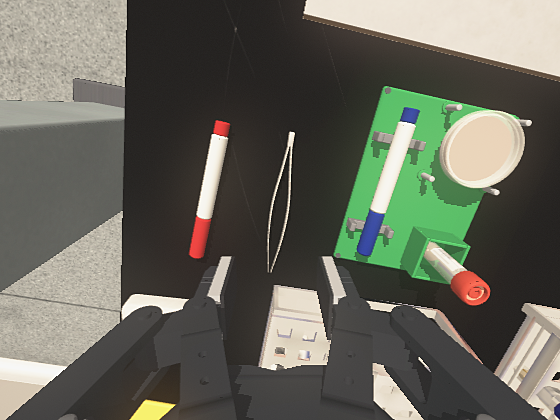

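Forceps at (283,200), midway between the fingers. The red marker at (210,190) is undisturbed and the green kit is intact.

```bash
python3 -m inch '[[-0.004,0.003,0.04,0,0,0.148,0.5],[-0.004,0.003,0.08,0,0,0.148,0.5],[-0.004,0.003,0.11,0,0,0.148,0.5],[-0.004,0.003,0.125,0,0,0.148,0.5],[-0.004,0.003,0.125,0,0,0.148,0.5],[-0.004,0.003,0.125,0,0,0.148,0.5],[-0.004,0.003,0.125,0,0,0.148,1],[-0.004,0.003,0.125,0,0,0.148,1],[-0.004,0.003,0.125,0,0,0.148,1],[-0.004,0.003,0.125,0,0,0.148,1],[-0.004,0.003,0.125,0,0,0.148,1],[-0.004,0.003,0.125,0,0,0.148,1]]' 50
python3 -m inch '[[0,0,-0.03,0,0,0,1],[0,0,-0.07,0,0,0,1],[0,0,-0.1,0,0,0,1],[0,0,-0.1,0,0,0,1]]'
python3 -c "
from h import *
togo([.3683,-.2253,.1],87.5)"
```

```text
time: 23.58
ee_pos: [0.4796, 0.1227, 0.0055]
tcp_rot: [179.8, 0.0, 92.3]
wrist_force: [-0.1, -1.9, 6.0]
opening: 0.0116
time: 23.92
ee_pos: [0.4815, 0.1234, 0.1112]
tcp_rot: [179.4, -0.1, 92.3]
wrist_force: [1.1, -0.0, 0.6]
opening: 0.0114
shift [-0.3439 -0.1273  0.0094] rotvec [ 0.0099 -0.0019  0.0841] t 23.92
```

```bash
python3 -m inch '[[-0.3465,-0.127,0.01,0,0,0.084,1],[-0.3465,-0.127,0.01,0,0,0.084,1],[-0.3465,-0.127,0.01,0,0,0.084,1],[-0.3465,-0.127,0.01,0,0,0.084,1],[-0.3465,-0.127,0.01,0,0,0.084,1],[-0.3465,-0.127,0.01,0,0,0.084,1],[-0.3465,-0.127,0.01,0,0,0.084,1],[-0.3465,-0.127,0.01,0,0,0.084,1],[-0.3465,-0.127,0.01,0,0,0.084,1],[-0.3465,-0.127,0.01,0,0,0.084,1],[-0.3465,-0.127,0.01,0,0,0.084,1],[-0.3465,-0.127,0.01,0,0,0.084,1]]'
python3 - <<'E'
from h import *
o=telemetry.get_obs(); p,d=optics.camera("wrist"); np.savez("pics/w14.npz",p=p,d=d); c=cam("wrist",o)
print(o["opening"]); K,Rm,t=c; print(o["ee_pos"])
b=big(mask(p,[22,120,90],[35,255,255],(150,60,500,400))); P=ray(c,b,.006)*1000; print("tray vis bbox",P[:,:2].min(0),P[:,:2].max(0))
# forceps tip: topmost bright pixel in the centre band
for z0 in (150,): 
    r=p[60:250,262:292].astype(int); print([ (60+i, r[i].max(), np.argmax(r[i].sum(1))+262) for i in range(0,190,12)])
togo([.3683,-.228,.0185],87.5)
E
```

```text
time: 24.92
ee_pos: [0.3656, -0.2286, 0.0944]
tcp_rot: [180.0, 0.0, 87.4]
wrist_force: [0.1, 0.1, -0.1]
opening: 0.0115
0.011546623177068779
[ 0.36556818 -0.22863738  0.09439692]
tray vis bbox [ 347.92609374 -322.10341095] [ 467.30678109 -146.37574265]
[(60, np.int64(41), np.int64(273)), (72, np.int64(48), np.int64(289)), (84, np.int64(57), np.int64(290)), (96, np.int64(66), np.int64(289)), (108, np.int64(250), np.int64(264)), (120, np.int64(245), np.int64(265)), (132, np.int64(245), np.int64(265)), (144, np.int64(246), np.int64(274)), (156, np.int64(227), np.int64(273)), (168, np.int64(236), np.int64(273)), (180, np.int64(255), np.int64(281)), (192, np.int64(246), np.int64(270)), (204, np.int64(247), np.int64(269)), (216, np.int64(247), np.int64(285)), (228, np.int64(248), np.int64(266)), (240, np.int64(246), np.int64(264))]
shift [0.0003 0.0024 0.0758] rotvec [0.0006 0.0008 0.0003] t 24.97
```

```bash
python3 -m inch '[[0,0.0024,0.03,0,0,0,1],[0,0.0024,0.055,0,0,0,1],[0,0.0024,0.07,0,0,0,1],[0,0.0024,0.0755,0,0,0,1],[0,0.0024,0.0755,0,0,0,1],[0,0.0024,0.0755,0,0,0,1]]'
python3 -m inch '[[0,0,0,0,0,0,0.6],[0,0,0,0,0,0,0.6],[0,0,0,0,0,0,0.6]]'
python3 -m inch '[[0,0,-0.03,0,0,0,0.6],[0,0,-0.07,0,0,0,0.6],[0,0,-0.11,0,0,0,0.6],[0,0,-0.15,0,0,0,0.6],[0,0,-0.15,0,0,0,0.6]]'
python3 - <<'E'
from h import *
o=telemetry.get_obs(); p,d=optics.camera("wrist"); print(o["ee_pos"])
q,_=optics.camera("top"); s,_=optics.camera("scene")
cv2.imwrite("pics/f.png",np.hstack([p[60:380,60:500],cv2.resize(q[150:300,150:430],None,fx=1.25,fy=2.1333)[:320,:350]])[:,:,::-1])
c=cam("top")
b=big(mask(q,[0,0,60],[180,255,255],(203,252,266,270))); print("rm",rect(ray(c,b,.007)))
E
```

```text
time: 25.47
ee_pos: [0.3685, -0.2278, 0.0189]
tcp_rot: [180.0, 0.0, 87.6]
wrist_force: [-0.4, 0.4, -0.2]
opening: 0.0116
time: 25.72
ee_pos: [0.3683, -0.2286, 0.0188]
tcp_rot: [180.0, 0.1, 87.5]
wrist_force: [-0.6, -0.4, 1.0]
opening: 0.0339
time: 26.13
ee_pos: [0.37, -0.2299, 0.1762]
tcp_rot: [179.5, 0.3, 87.5]
wrist_force: [1.5, -0.8, 0.1]
opening: 0.034
[ 0.36999928 -0.22993679  0.17619584]
rm (array([411.6, 127. ]), array([130.1,  15.7]), 85.6)
```

View pics/f.png

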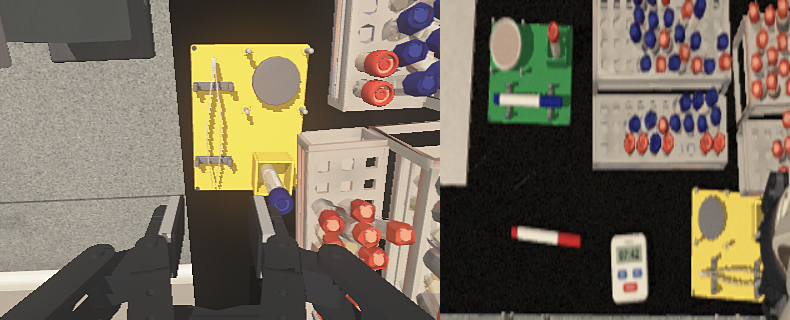

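Forceps lie centred on both saddles (213,125), the blue tube stands in its well (275,180), the green kit is intact, and the red marker hasn't moved. Handing in.

```bash
python3 -m inch '[[0,0,0,0,0,0,0.6],[0,0,0,0,0,0,0.6]]'; python3 -c "
from workcell import order
print(order.job_done())"
```

```text
time: 26.45
ee_pos: [0.3673, -0.2283, 0.167]
tcp_rot: [-179.9, -0.0, 87.5]
wrist_force: [-0.2, 0.2, -0.4]
opening: 0.034
the job is handed in; nothing more can be done
None
```

Both kits are made up and handed in at 26.5 s, placed in the order you listed. The green tray has the petri dish, red-capped tube and blue marker, and the yellow tray has the blue-capped tube and steel forceps.

- **Placements:** the last pictures show the dish between its four pins, both tubes in their wells, and the marker and forceps across both saddles, about centred. After release the dish measured about 1 mm from the nest centre.
- **Red marker:** it measured within 0.1 mm of where it started.
- **Robot:** it ended with the gripper empty, clear of everything. The largest wrist force I read was about 7 N.

- **Early reach problem:** the arm fell short on its first approach to the dish because the last joint was at its limit. It touched nothing, and I went on with the gripper turned half round.
- **Measurement disagreement:** the top and wrist cameras differed by about 2 mm on the yellow tray's position, which was well inside the play of the well and the rest.

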